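# Wedge the vise bed off its rests and hold it

## Task

The hinged bed of the small vise has to be held just off its rests while its pivot gets adjusted. Pick up the orange wedge by its upright grip, push its thin end under the front edge of the bed until that edge has just lifted off the two rubber rests (a few millimetres, 10 mm at most), and finish right there while holding the wedge (do not let go): the wedge alone carries the bed, and the gripper keeps off the bed. Leave the other small things on the bench where they are.

Things in the scene. Friction and masses are not known exactly. Their poses are not given: they have to be found in the camera images.
- wedge: Loose orange wedge, 0.12 kg, 148 x 30 mm, on the table left or right of the vise. Origin: underside, below the grip's middle; x to the thin end. Grip: upright block 36 (x) x 24 (y) x 58 mm high with dark side patches, pinch across y. Wedge is 25 mm high from x = 18 to 42 mm, then slopes straight (1 in 4) to 3 mm at x = 130 mm, its end. Flat underside.
- wedge_tip (a point): Middle of the wedge's thin end, on its underside (130 mm from the wedge's origin along its x).
- base: Fixed dark steel base plate, 130 mm wide, 8 mm thick; the wedge slides on its top. Origin: table level, below the middle of the bed's front edge; x points into the mouth, to the hinge. Spans x = -70 (open apron) to 150 mm. Two black rubber rests 12 mm tall at y = +-45 mm (16 wide, x 2 to 26 mm) leave a mouth 74 mm wide, 12 mm high, open to -x.
- bed: Aluminium bed 130 (x) x 106 x 10 mm, about 0.9 kg with the vise on it. Origin: on the rear hinge axis, 130 mm behind the front edge, 25 mm above the table; z normal to the plate. Rests level by its weight (some 4 N at the front edge); swings up freely, falls back if let go. The vise stem stands 85 mm behind the front edge, 125 mm high.
- bed_lip (a point): Middle of the bed's front lower edge: 20 mm above the table when the bed rests; it rises as the wedge goes in. A wedge lying on the base plate first touches it with the thin end 36 mm past the edge, and lifts it 1 mm for each further 4 mm.
- shim: Bystander: loose flat grey block, 90 x 32 x 18 mm, on the other side of the vise from the wedge. Origin under its centre.
- spool_red: Bystander: red thread spool, 36 mm across, 38 mm high, beside the vise on the right. Origin under its centre.
- spool_green: Bystander: green thread spool, 36 mm across, 38 mm high, beside the vise on the left. Origin under its centre.
- jar: Bystander: small jar, 42 mm across, 45 mm high, on the robot side of the vise, on the right. Origin under its centre.
- wrench: Bystander: small steel wrench, 130 mm long, lying on the robot side of the vise, on the left. Origin under its middle.
Mind the look-alikes: they are no part of the job. Of the things shaped like the wedge, the orange one is meant.

How it is judged (in metres and radians):
On the way, in this order (a step that is already met when the one before it is completed fails the run):
1. the wedge is picked up in the fingers (height (world z) of wedge above 0.012 m and contact force between the fingers and wedge above 1 N), for 0.1 s.
2. the wedge's thin end is under the bed's front edge, between the rests (x of wedge_tip in the frame of base above 0.004 m and y of wedge_tip in the frame of base between -0.037 and 0.037 m and z of wedge_tip in the frame of base below 0.02 m and contact force between the fingers and wedge above 1 N), for 0.1 s.
At the end, for the whole second after the job is handed in: The bed's front edge stays 1.5 to 10 mm above rest height on the wedge alone (over 0.5 N, thin end 20 mm or more in, wedge upright within 0.2 rad); the fingers grip the wedge (over 2 N), hand and arm off the bed; all still; grey block, spools, jar, wrench within 25 mm of their starts (z of bed_lip in the frame of base between 0.0215 and 0.03 m and contact force between wedge and bed above 0.5 N and contact force between the fingers and wedge above 2 N and contact force between each of the arm, the fingers and bed below 0.2 N and x of wedge_tip in the frame of base above 0.02 m and angle between wedge's own z axis and vertical below 0.2 rad and linear speed of wedge below 0.01 m/s and angular speed of bed below 0.05 rad/s and distance of each of shim, spool_red, spool_green, jar, wrench from where it was at the start of the episode below 0.025 m); the arm keeps its last pose, push and grip.
It fails at once if the bed's front edge is thrown up more than 16 mm off its rests (z of bed_lip in the frame of base above 0.036 m).
It fails at once if the gripper or arm presses on the bed or vise with more than 2 N (contact force between any of the fingers, the arm and bed above 2 N).
It fails at once if a bystander (grey block, spool, jar, wrench) is moved more than 25 mm (distance of any of shim, spool_red, spool_green, jar, wrench from where it was at the start of the episode above 0.025 m).
It also fails if it takes over 46 s, if anything falls off the work surface, if the arm or the gripper's body presses on something with over 40 N, if the wrist force passes 120 N, or if a joint passes its speed limit or range.

## Robot

A 6-joint arm with a two-finger parallel gripper is mounted at the origin on the work surface. World frame = base frame: x ahead of the robot, y to its left, z up, the work surface at z = 0. Lengths are in mm, angles in rad, forces in N, time in s.
With the tool pointing down it reaches from about 275 to 875 mm from the base axis. Payload 12.5 kg.
Tool frame: the origin (TCP) lies between the finger pads; the fingertips stand 14 mm ahead of it and the grasp point (between the pads) lies 5 mm behind it; z points along the fingers, y is the line along which they close (so a half turn about z gives the same grasp; the last joint's range is limited). The gripper opens to 85 mm and grips with 20 to 120 N. Pads are 22 mm wide; open, the fingers measure 114 mm over their backs; the gripper's body (76 mm by 85 mm) begins 54 mm behind the grasp point. The pads swing forward as they close: fully open they stand 13 mm farther back than shut.
Start: joints at [-1.198, 0.351, 1.652, -0, 1.139, -0.085], TCP at [243.103, -493.341, 219.59] pointing down, gripper open.
Joint ranges: [-2.75, 2.75], [-0.79, 2.1], [0.01, 2.65], [-1.57, 4.71], [0.07, 3.14], [-2.87, 2.87]. Speed limits (rad/s): [2.22, 2.22, 2.79, 3.14, 3.14, 3.14].

## Interface

Orientations are given as a unit quaternion [w, x, y, z].
In Python, from bench import sense, snapshot, camera_params, hand_in gives the robot as it stands.
- The arm moves only by the tool jog_arm, never from a script. Its argument "commands" is a list of rows, each an object of numbers: "x", "y", "z": the shift along the tool's x, y, z in units of 300 mm (1.0 is 300 mm); "spin": the turn about the tool's z in units of 45 degrees (1.0 is 45 degrees); "claw": the opening, from 0 (shut) to 1 (fully open). A call has 1 to 12 rows; each row shifts and turns the commanded pose from where the row before left it, along the tool's axes as they then stand; what a row does not reach is not made up. A row lasts 1/12 s, in which the tool goes at most 41.7 mm and 7.16 degrees, less where a joint would pass 70% of its speed; a pose out of reach is approached as far as the arm can. A call with a number of a shift or a turn outside -1 to 1 is refused whole. A call with a gripper value outside its range is refused whole. The fingers move at their own pace and stop on an object; "newtons" is the grip in N (left out, the last holds). Time passes only in rows, so rows that do not move let the fingers close. It gives the time, the measured TCP pose, the force, the opening and the grip force at its end, in the units of the state.
- sense(): the state, without advancing time (a new reading comes with each control period).
- snapshot(name): name is "scene" or "top" or "wrist"; returns the picture (420x560x3 uint8, red, green, blue); there is no depth.
- camera_params(name): a dict with "camera_matrix" (3x3 intrinsics, pixels), "position" and "orientation" of the camera in the world; the wrist camera has in their place "hand_eye" (4x4, takes a point from camera to tool coordinates, whose origin is the TCP and whose axes are the flange's). Camera axes: x right, y up, looking along -z (the intrinsics and any distortion apply to the point x, -y, -z); pixel columns grow to the right and rows downward; lengths in mm; the calibration is good to about 2 mm. A picture is of the moment at which its call begins: read the wrist's pose just before it. camera_params takes no time and is no camera call.
- hand_in(): hands the job in; it is judged then, once.
The state is a dict: "time": time; "joints": joint angles; "joint_vel": joint speeds; "joint_efforts": joint torques, N m; "position": TCP position; "ee_rot": TCP orientation; "wrist_force": force on the tool from outside, world axes, zero at the start; "wrist_torque": the same for the moment, N m; "width": finger opening in mm; "finger_force": force on a finger pad.
Only numpy, scipy, OpenCV 4.12 (cv2) and the standard library are available. Lean on these libraries where they do the work, as an engineer would, in place of code of your own. Each camera call takes 0.05 s, during which the arm holds its last target. There are 200 camera calls.

## Working session

There is one attempt and no reset: what is moved stays moved. The work goes in short steps, Python scripts to look and compute and a tool call to move; the robot and the scene stay as the last step left them, time stands still between calls to the robot, and variables do not carry over. Pictures are saved under pics/ and viewed, at most 10 in all, crops included, and the job is handed in when it is done.

Besides the shell and the picture viewer there is one more tool, called after "Call:" as a command line: name --argument value ..., lists and objects as JSON in quotes. jog_arm: Moves the arm, as the interface text tells. Shifts and turns lie within -1 to 1; 1 stands for 300 mm of shift or 45 degrees of turn. Its arguments: {"type":"object","properties":{"commands":{"type":"array","items":{"type":"object","properties":{"x":{"type":"number"},"y":{"type":"number"},"z":{"type":"number"},"spin":{"type":"number"},"claw":{"type":"number"}}}},"newtons":{"type":"number"}},"required":["commands"]}

```bash
mkdir -p pics
python3 - <<'E'
from bench import *
import cv2
for n in("top","scene"):
    cv2.imwrite(f"pics/{n}0.png",snapshot(n)[:,:,::-1]); print(n,camera_params(n))
print(camera_params("wrist"))
s=sense();print(s['time'],s['position'],s['ee_rot'],s['width'])
E
```

```text
top {'camera_matrix': array([[451.56953124,   0.        , 275.77736052],
       [  0.        , 451.56953124, 207.1232799 ],
       [  0.        ,   0.        ,   1.        ]]), 'position': array([ 447.82924279,  -26.72325734, 1508.60111351]), 'orientation': array([ 0.71027542,  0.02779877, -0.02197411, -0.70303143])}
scene {'camera_matrix': array([[422.86413119,   0.        , 289.58155538],
       [  0.        , 422.86413119, 221.06560206],
       [  0.        ,   0.        ,   1.        ]]), 'position': array([ 960.51932243, -319.34506359,  967.95342115]), 'orientation': array([0.85855746, 0.23487864, 0.12459193, 0.43839248])}
{'camera_matrix': array([[344.55510677,   0.        , 281.45936035],
       [  0.        , 344.55510677, 206.45376346],
       [  0.        ,   0.        ,   1.        ]]), 'hand_eye': array([[ 2.34185699e-04,  9.64708128e-01,  2.63321425e-01,
         6.62413316e+01],
       [ 9.99999731e-01, -4.08836084e-04,  6.08464949e-04,
        -1.24636450e+00],
       [ 6.94646382e-04,  2.63321212e-01, -9.64707964e-01,
        -1.54695343e+02],
       [ 0.00000000e+00,  0.00000000e+00,  0.00000000e+00,
         1.00000000e+00]])}
0.1 [ 242.99776023 -493.06680775  219.11587193] [-5.17650600e-04  9.73913542e-01  2.26918791e-01 -7.96344421e-05] 85.58102876653585
```

View pics/top0.png

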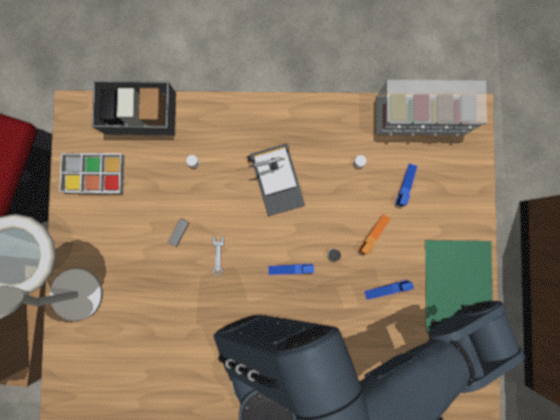

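View pics/scene0.png

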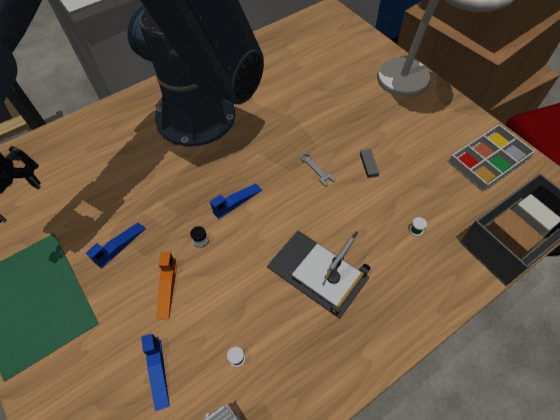

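The top view shows the wedge candidates: orange at (375,235), and blue at (408,185), (291,269) and (389,290). By the description the orange one is meant. Its grip seems to be at the lower end, at (368,248). The vise base has its dark apron at (285,203), and its mouth opens toward the robot. Next I'll check a close crop and measure.

```bash
cat > h.py <<'E'
import numpy as np, cv2
from bench import *
from scipy.spatial.transform import Rotation as R
def q(o): return R.from_quat(np.roll(o,-1)).as_matrix()
def pose(n,s=None):
    c=camera_params(n);K=c['camera_matrix']
    if n!='wrist': return K,q(c['orientation']),np.array(c['position'])
    s=s or sense(); T=c['hand_eye'];Rt=q(s['ee_rot'])
    return K,Rt@T[:3,:3],Rt@T[:3,3]+s['position']
def ray(P,u,v):
    K,Rm,p=P; d=Rm@np.array([(u-K[0,2])/K[0,0],-(v-K[1,2])/K[1,1],-1]); return p,d
def onz(P,u,v,z):
    p,d=ray(P,u,v); return (p+d*(z-p[2])/d[2])
def proj(P,X):
    K,Rm,p=P; x=Rm.T@(np.array(X)-p); return K[0,0]*x[0]/-x[2]+K[0,2], K[1,1]*x[1]/x[2]+K[1,2]
def omask(im):
    h=cv2.cvtColor(im,cv2.COLOR_RGB2HSV); return cv2.inRange(h,(5,200,120),(14,255,255))
E
python3 - <<'E'
from h import *
a=cv2.imread("pics/top0.png");b=cv2.imread("pics/scene0.png")
A=cv2.resize(a[130:280,230:430],(800,600),interpolation=2); B=cv2.resize(b[220:380,130:380],(800,512),interpolation=2)
cv2.imwrite("pics/ca.png",A);cv2.imwrite("pics/cb.png",B)
for n,i in(("top",a),("scene",b)):
    m=omask(i[:,:,::-1].copy()); cs=cv2.findContours(m,0,2)[0]
    for c in cs:
        if cv2.contourArea(c)>60: r=cv2.minAreaRect(c);print(n,r,[onz(pose(n),*p,0).round() for p in cv2.boxPoints(r)])
E
```

```text
scene ((164.12062072753906, 294.466552734375), (12.100048065185547, 48.136512756347656), 5.04245138168335) [array([ 517., -397.,    0.]), array([ 412., -333.,    0.]), array([ 433., -310.,    0.]), array([ 536., -375.,    0.])]
scene ((164.0, 259.0), (12.0, 10.0), 90.0) [array([ 368., -314.,    0.]), array([ 383., -293.,    0.]), array([ 413., -308.,    0.]), array([ 398., -329.,    0.])]
```

View pics/ca.png

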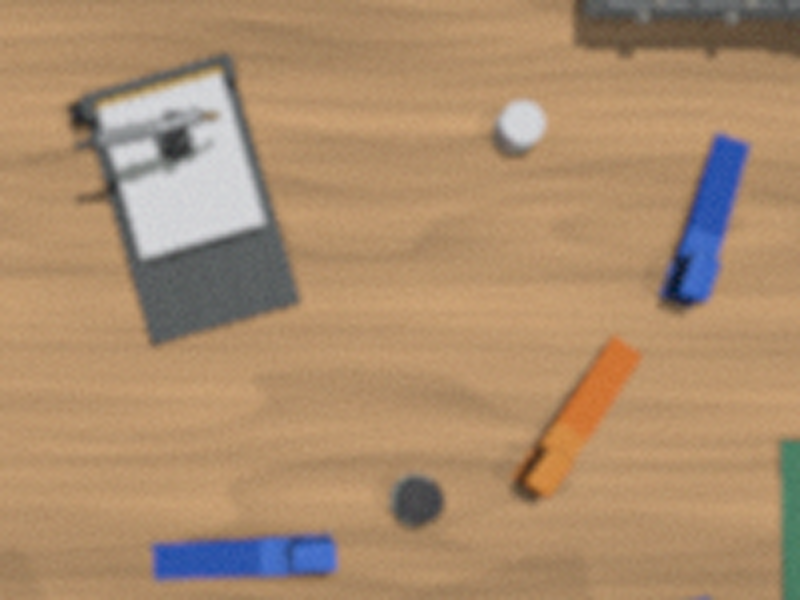

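View pics/cb.png

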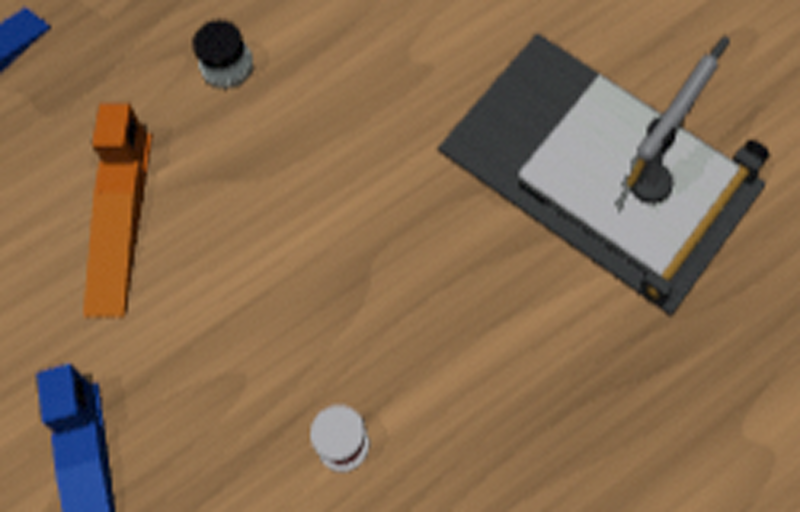

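The crops confirm it: the orange wedge has its grip at (545,470) and its thin end at (626,347) in the top crop. The vise's apron corners are at (152,343) and (298,300), and the bed's front edge runs from (140,260) to (265,222).

Run:
```python
from h import *
P=pose("top");S=pose("scene")
f=lambda x,y,z:onz(P,230+x/4-.4,130+y/4-.4,z).round(1)
g=lambda x,y,z:onz(S,130+x/3.2-.4,220+y/3.2-.4,z).round(1)
for nm,l in dict(wt=[(613,337,3),(640,357,3)],slopetop=[(553,427,25),(580,447,25)],ap=[(152,343,8),(298,300,8)],bed=[(140,260,30),(265,222,30)],far=[(228,57,8)]).items(): print(nm,[f(*a) for a in l])
for nm,l in dict(wt=[(86,316,1.5),(126,316,1.5)],gtop=[(98,103,58),(132,103,58),(128,150,58),(93,148,58)],ap=[(440,150,8),(537,34,8)],far=[(763,183,8),(670,313,8)],bed=[(519,173,30),(600,74,30)]).items(): print(nm,[g(*a) for a in l])
```

```text
wt [array([ 535. , -370.8,    3. ]), array([ 518.6, -393.2,    3. ])]
slopetop [array([ 459.5, -316.3,   25. ]), array([ 443.4, -338.3,   25. ])]
ap [array([525.9,  13.1,   8. ]), array([ 563. , -108.1,    8. ])]
bed [array([593. ,  23.2,  30. ]), array([625.4, -79.3,  30. ])]
far [array([767.3, -48. ,   8. ])]
wt [array([ 519.8, -396.3,    1.5]), array([ 537. , -372.5,    1.5])]
gtop [array([ 402.1, -310. ,   58. ]), array([ 417.2, -289.2,   58. ]), array([ 450.1, -309.7,   58. ]), array([ 433.5, -330. ,   58. ])]
ap [array([ 564.9, -112.6,    8. ]), array([525.7,   9.7,   8. ])]
far [array([732.9,  71.8,   8. ]), array([770.3, -50.2,   8. ])]
bed [array([624.5, -79.9,  30. ]), array([593.7,  20.7,  30. ])]
```

Wedge: grip about (424,-308), yaw about -36°. Base origin is about (610.5,-28.6), yaw about 17.3°. I'll spin and move above the grip for a close look.

Call:
jog_arm --commands '[{"spin": 0.153,"claw": 0.65},{"spin": 0.153},{"spin": 0.153},{"spin": 0.153},{"spin": 0.153},{"spin": 0.153},{"spin": 0.153},{"spin": 0.153},{"spin": 0.153}]'

```text
invalid input at $.commands[0]: expected keys x, y, z, spin, claw
```

Call:
jog_arm --commands '[{"x": 0.0125,"y": -0.085,"z": 0.023},{"x": 0.0125,"y": -0.085,"z": 0.023},{"x": 0.0125,"y": -0.085,"z": 0.023},{"x": 0.0125,"y": -0.085,"z": 0.023},{"x": 0.0125,"y": -0.085,"z": 0.023},{"x": 0.0125,"y": -0.085,"z": 0.023},{"x": 0.0125,"y": -0.085,"z": 0.023},{"x": 0.0125,"y": -0.085,"z": 0.023},{"x": 0.0125,"y": -0.085,"z": 0.023},{"x": 0.0125,"y": -0.085,"z": 0.023},{}]'

```text
invalid input at $.commands[0]: expected keys x, y, z, spin, claw
```

Run:
```python
from h import *
s=sense();im=snapshot("wrist");cv2.imwrite("pics/w1.png",im[:,:,::-1]);np.save("w1.npy",np.r_[s['position'],s['ee_rot']])
print(s['time'],s['position'],s['width'],s['joints'],np.degrees(np.arctan2(*q(s['ee_rot'])[[1,0],0])))
P=pose('wrist',s)
for c in cv2.findContours(omask(im),0,2)[0]:
    if cv2.contourArea(c)>60:print(cv2.minAreaRect(c))
```

```text
0.1 [ 242.99776023 -493.06680775  219.11587193] 85.58102876653585 [-1.19759115e+00  3.51184731e-01  1.65234718e+00 -9.62885868e-06
  1.13910819e+00 -8.46163953e-02] 26.23147267236132
```

View pics/w1.png

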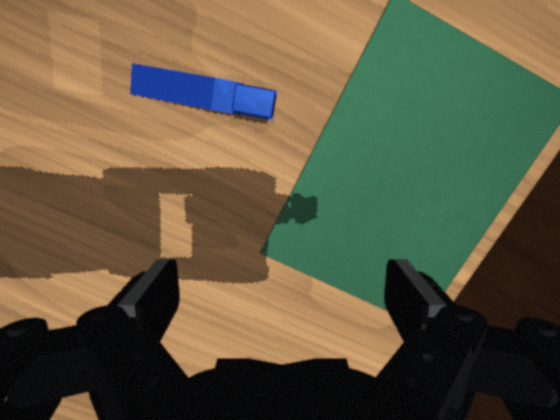

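The calls were refused because every row needs all five keys. The picture shows the start pose, with only a blue look-alike at (205,92) and the green mat in view.

Call:
jog_arm --commands '[{"x": 0,"y": 0,"z": 0,"spin": 0.153,"claw": 0.65},{"x": 0,"y": 0,"z": 0,"spin": 0.153,"claw": 0.65},{"x": 0,"y": 0,"z": 0,"spin": 0.153,"claw": 0.65},{"x": 0,"y": 0,"z": 0,"spin": 0.153,"claw": 0.65},{"x": 0,"y": 0,"z": 0,"spin": 0.153,"claw": 0.65},{"x": 0,"y": 0,"z": 0,"spin": 0.153,"claw": 0.65},{"x": 0,"y": 0,"z": 0,"spin": 0.153,"claw": 0.65},{"x": 0,"y": 0,"z": 0,"spin": 0.153,"claw": 0.65},{"x": 0,"y": 0,"z": 0,"spin": 0.153,"claw": 0.65}]'

```text
time: 0.9
position: [243.0, -493.2, 219.4]
ee_rot: [-0.0, 0.951, -0.31, -0.0]
wrist_force: [-0.7, -0.3, 0.7]
width: 55.9
finger_force: 0.0
```

Call:
jog_arm --commands '[{"x": 0.0125,"y": -0.085,"z": 0.02,"spin": 0,"claw": 0.65},{"x": 0.0125,"y": -0.085,"z": 0.02,"spin": 0,"claw": 0.65},{"x": 0.0125,"y": -0.085,"z": 0.02,"spin": 0,"claw": 0.65},{"x": 0.0125,"y": -0.085,"z": 0.02,"spin": 0,"claw": 0.65},{"x": 0.0125,"y": -0.085,"z": 0.02,"spin": 0,"claw": 0.65},{"x": 0.0125,"y": -0.085,"z": 0.02,"spin": 0,"claw": 0.65},{"x": 0.0125,"y": -0.085,"z": 0.02,"spin": 0,"claw": 0.65},{"x": 0.0125,"y": -0.085,"z": 0.02,"spin": 0,"claw": 0.65},{"x": 0.0125,"y": -0.085,"z": 0.02,"spin": 0,"claw": 0.65},{"x": 0.0125,"y": -0.085,"z": 0.02,"spin": 0,"claw": 0.65},{"x": 0,"y": 0,"z": 0,"spin": 0,"claw": 0.65},{"x": 0,"y": 0,"z": 0,"spin": 0,"claw": 0.65}]'

```text
time: 1.9
position: [422.8, -307.4, 159.2]
ee_rot: [-0.0, 0.952, -0.306, -0.0]
wrist_force: [-0.3, -0.5, 0.0]
width: 55.6
finger_force: 0.0
```

Run:
```python
from h import *
s=sense();im=snapshot("wrist");cv2.imwrite("pics/w2.png",im[:,:,::-1]);np.save("w2.npy",np.r_[s['position'],s['ee_rot']])
print(s['time'],s['position'],s['width'],s['joints'],np.degrees(np.arctan2(*q(s['ee_rot'])[[1,0],0])))
```

```text
1.9 [ 422.78994856 -307.40756722  159.16631816] 55.61636183078831 [-7.17707094e-01  3.75817948e-01  1.78155321e+00 -1.00938901e-04
  9.85240324e-01  1.47473660e+00] -35.614571132227155
```

View pics/w2.png

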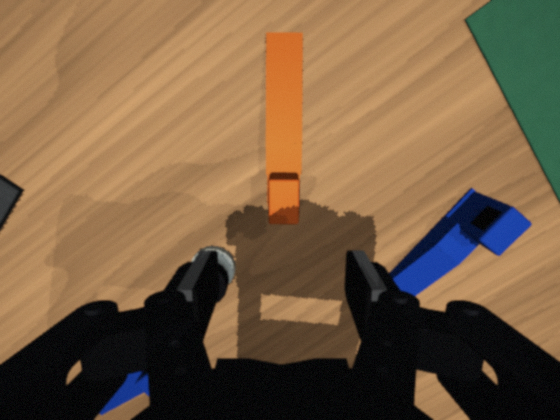

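The wedge is straight ahead of the gripper. Its thin end is at (266–303,33), and its grip top spans roughly (269–299,180–206). The jar is at (212,268) under the left finger.

Run:
```python
from h import *
v=np.load("w2.npy");s=dict(position=v[:3],ee_rot=v[3:]);P=pose('wrist',s);Rt=q(v[3:])
im=cv2.imread("pics/w2.png");m=omask(im[:,:,::-1].copy())
for r in (34,36,60,100,140,178,185,195,203,210,220):
    c=np.where(m[r,200:350])[0]+200; print(r,c.min() if len(c) else 0,c.max() if len(c) else 0,im[r,284])
def t(u,v_,z): X=onz(P,u,v_,z); return X.round(1),(Rt.T@(X-v[:3])).round(1)
print("tipL",t(266,32.5,3),"tipR",t(303,32.5,3))
for a in((270,180,58),(299,180,58),(269,206,58),(300,206,58),(271,223,0),(298,223,0)):print(a,t(*a))
print("jar",t(212,268,45))
# triangulated jar from scene/top
print("jar top", onz(pose("top"),230+417/4,130+500/4,45), "scene",onz(pose("scene"),130+219/3.2,220+45/3.2,45))
```

```text
34 268 300 [ 44 109 208]
36 267 300 [ 44 110 209]
60 268 300 [ 44 112 210]
100 0 0 [ 51 122 214]
140 0 0 [ 55 128 213]
178 269 269 [17 41 96]
185 297 297 [ 52 126 215]
195 268 297 [ 49 122 215]
203 269 298 [ 50 120 215]
210 269 297 [ 24  62 131]
220 289 296 [ 16  46 105]
tipL (array([ 534.7, -371.4,    3. ]), array([128.4, -13.1, 156. ])) tipR (array([ 517. , -396.2,    3. ]), array([128.4,  17.3, 156. ]))
(270, 180, 58) (array([ 440.9, -309.3,   58. ]), array([ 16. ,  -9. , 101.2]))
(299, 180, 58) (array([ 428.2, -327.1,   58. ]), array([ 16. ,  12.9, 101.1]))
(269, 206, 58) (array([ 425. , -296.7,   58. ]), array([ -4.3,  -9.9, 101.2]))
(300, 206, 58) (array([ 411.1, -316.1,   58. ]), array([ -4.3,  13.9, 101.2]))
(271, 223, 0) (array([ 398.6, -277.3,    0. ]), array([-37. , -10.4, 159.2]))
(298, 223, 0) (array([ 383.6, -298.3,    0. ]), array([-37. ,  15.4, 159.2]))
jar (array([ 406.4, -222.5,   45. ]), array([-62.6, -59.5, 114.2]))
jar top [ 398.23223147 -204.13336314   45.        ] scene [ 405.74189691 -209.69234769   45.        ]
```

The grip is about 1 mm back and 2 mm to +y in tool axes, the yaw is aligned, and the jar clears. Next I descend and grip.

Call:
jog_arm --commands '[{"x": -0.003,"y": 0.007,"z": 0.06,"spin": 0,"claw": 0.65},{"x": 0,"y": 0,"z": 0.08,"spin": 0,"claw": 0.65},{"x": 0,"y": 0,"z": 0.08,"spin": 0,"claw": 0.65},{"x": 0,"y": 0,"z": 0.08,"spin": 0,"claw": 0.65},{"x": 0,"y": 0,"z": 0.08,"spin": 0,"claw": 0.65},{"x": 0,"y": 0,"z": 0.04,"spin": 0,"claw": 0.65},{"x": 0,"y": 0,"z": 0,"spin": 0,"claw": 0.65},{"x": 0,"y": 0,"z": 0,"spin": 0,"claw": 0.65}]'

```text
time: 2.62
position: [420.3, -310.0, 34.0]
ee_rot: [-0.0, 0.952, -0.307, -0.0]
wrist_force: [-0.3, 0.0, 0.4]
width: 55.5
finger_force: 0.0
```

Call:
jog_arm --commands '[{"x": 0,"y": 0,"z": 0,"spin": 0,"claw": 0.2},{"x": 0,"y": 0,"z": 0,"spin": 0,"claw": 0},{"x": 0,"y": 0,"z": 0,"spin": 0,"claw": 0},{"x": 0,"y": 0,"z": 0,"spin": 0,"claw": 0},{"x": 0,"y": 0,"z": 0,"spin": 0,"claw": 0},{"x": 0,"y": 0,"z": 0,"spin": 0,"claw": 0},{"x": 0,"y": 0,"z": 0,"spin": 0,"claw": 0},{"x": 0,"y": 0,"z": 0,"spin": 0,"claw": 0}]' --newtons 60

```text
time: 3.28
position: [421.1, -309.9, 35.0]
ee_rot: [0.0, 0.952, -0.307, 0.001]
wrist_force: [-0.7, 1.2, 8.1]
width: 22.4
finger_force: 58.6
```

Call:
jog_arm --commands '[{"x": 0,"y": 0,"z": -0.03,"spin": 0,"claw": 0},{"x": 0,"y": 0,"z": -0.06,"spin": 0,"claw": 0},{"x": 0,"y": 0,"z": -0.06,"spin": 0,"claw": 0},{"x": 0,"y": 0,"z": -0.06,"spin": 0,"claw": 0},{"x": 0,"y": 0,"z": -0.06,"spin": 0,"claw": 0},{"x": 0,"y": 0,"z": 0,"spin": 0,"claw": 0},{"x": 0,"y": 0,"z": 0,"spin": 0,"claw": 0}]'

```text
time: 3.87
position: [420.9, -309.7, 115.7]
ee_rot: [0.0, 0.952, -0.307, 0.001]
wrist_force: [-0.4, -0.0, -1.7]
width: 22.3
finger_force: 59.3
```

Call:
jog_arm --commands '[{"x": 0,"y": 0,"z": 0,"spin": -0.118,"claw": 0},{"x": 0,"y": 0,"z": 0,"spin": -0.118,"claw": 0},{"x": 0,"y": 0,"z": 0,"spin": -0.118,"claw": 0},{"x": 0,"y": 0,"z": 0,"spin": -0.118,"claw": 0},{"x": 0,"y": 0,"z": 0,"spin": -0.118,"claw": 0},{"x": 0,"y": 0,"z": 0,"spin": -0.118,"claw": 0},{"x": 0,"y": 0,"z": 0,"spin": -0.118,"claw": 0},{"x": 0,"y": 0,"z": 0,"spin": -0.118,"claw": 0},{"x": 0,"y": 0,"z": 0,"spin": -0.118,"claw": 0},{"x": 0,"y": 0,"z": 0,"spin": -0.118,"claw": 0},{"x": 0,"y": 0,"z": 0,"spin": 0,"claw": 0}]'

```text
time: 4.78
position: [420.0, -309.0, 113.6]
ee_rot: [-0.001, 0.988, 0.153, -0.001]
wrist_force: [0.0, -0.6, -1.5]
width: 22.4
finger_force: 59.3
```

Run:
```python
from h import *
s=sense();Rt=q(s['ee_rot'])
print(s['time'],s['position'],s['width'],s['finger_force'],np.degrees(np.arctan2(Rt[1,0],Rt[0,0])),s['joints'][5])
print("to preinsert mm tool", (Rt.T@(np.array([467.3,-73.2,115])-s['position'])).round(1))
```

```text
4.7833 [ 420.02821214 -309.01512544  113.64616598] 22.385937525357278 59.284060487989336 17.602828347176157 0.540012938687308
to preinsert mm tool [ 116.4 -210.5   -1.2]
```

Call:
jog_arm --commands '[{"x": 0.03,"y": -0.05,"z": 0,"spin": 0,"claw": 0},{"x": 0.048,"y": -0.087,"z": 0,"spin": 0,"claw": 0},{"x": 0.048,"y": -0.087,"z": 0,"spin": 0,"claw": 0},{"x": 0.048,"y": -0.087,"z": 0,"spin": 0,"claw": 0},{"x": 0.048,"y": -0.087,"z": 0,"spin": 0,"claw": 0},{"x": 0.048,"y": -0.087,"z": 0,"spin": 0,"claw": 0},{"x": 0.048,"y": -0.087,"z": 0,"spin": 0,"claw": 0},{"x": 0.048,"y": -0.087,"z": 0,"spin": 0,"claw": 0},{"x": 0.02,"y": -0.043,"z": 0,"spin": 0,"claw": 0},{"x": 0,"y": 0,"z": 0,"spin": 0,"claw": 0},{"x": 0,"y": 0,"z": 0,"spin": 0,"claw": 0}]'

```text
time: 5.7
position: [467.9, -73.5, 114.2]
ee_rot: [-0.0, 0.989, 0.151, -0.0]
wrist_force: [0.4, -0.6, -1.2]
width: 22.1
finger_force: 59.3
```

Run:
```python
from h import *
s=sense();im=snapshot("wrist");cv2.imwrite("pics/w3.png",im[:,:,::-1]);np.save("w3.npy",np.r_[s['position'],s['ee_rot']])
Rt=q(s['ee_rot']);print(s['time'],s['position'],s['width'],s['finger_force'],np.degrees(np.arctan2(Rt[1,0],Rt[0,0])),Rt.round(4))
```

```text
5.7 [467.92448559 -73.49748887 114.16805656] 22.087058283517432 59.28158513561357 17.33319159263594 [[ 9.546e-01  2.979e-01 -8.000e-04]
 [ 2.979e-01 -9.546e-01  1.000e-04]
 [-8.000e-04 -3.000e-04 -1.000e+00]]
```

View pics/w3.png

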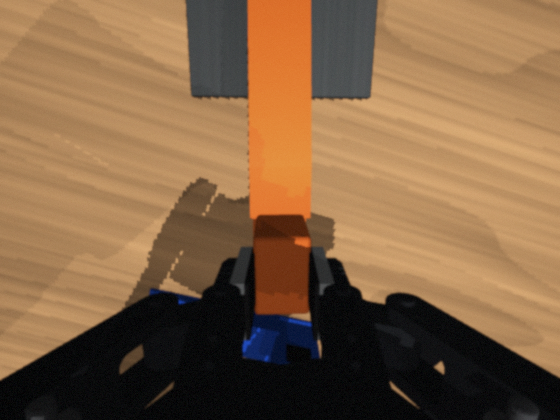

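The wrist view shows the wedge held straight, with the apron's front edge from (191,98) to (371,98). A blue look-alike is partly beneath the hand, around (285,340).

Run:
```python
from h import *
v=np.load("w3.npy");s=dict(position=v[:3],ee_rot=v[3:]);P=pose('wrist',s);Rt=q(v[3:])
def t(u,v_,z): X=onz(P,u,v_,z); return X.round(1),(Rt.T@(X-v[:3])).round(1)
for a in((191,97.5,8),(371,97.5,8),(187,5,8),(377,5,8),(249,100,97),(311,100,97),(251,215,104),(311,215,104)):print(a,t(*a))
im=cv2.imread("pics/top0.png")[:,:,::-1].copy()
h=cv2.cvtColor(im,cv2.COLOR_RGB2HSV);m=cv2.inRange(h,(105,150,60),(130,255,255))
T=pose("top")
for c in cv2.findContours(m,0,2)[0]:
    r=cv2.minAreaRect(c)
    if cv2.contourArea(c)>50:
        for z in(0,58):
            X=[onz(T,*p,z) for p in cv2.boxPoints(r)]; print(z,r[0],[(Rt.T@(x-v[:3]))[:2].round() for x in X])
```

```text
(191, 97.5, 8) (array([520.9,  13. ,   8. ]), array([ 76.4, -66.7, 106.1]))
(371, 97.5, 8) (array([ 559.6, -111.1,    8. ]), array([ 76.4,  63.3, 106.1]))
(187, 5, 8) (array([578.3,  29.4,   8. ]), array([136.1, -65.3, 106.1]))
(377, 5, 8) (array([616.6, -93.3,   8. ]), array([136.1,  63.2, 106. ]))
(249, 100, 97) (array([531.4, -36.1,  97. ]), array([ 71.7, -16.8,  17.1]))
(311, 100, 97) (array([540.2, -64.3,  97. ]), array([71.7, 12.8, 17.1]))
(251, 215, 104) (array([478.9, -52.8, 104. ]), array([ 16.6, -16.5,  10.2]))
(311, 215, 104) (array([487.8, -81.4, 104. ]), array([16.6, 13.5, 10.2]))
0 (388.6534423828125, 288.96533203125) [array([-248.,  172.]), array([-259.,  325.]), array([-285.,  323.]), array([-274.,  170.])]
58 (388.6534423828125, 288.96533203125) [array([-239.,  163.]), array([-249.,  311.]), array([-275.,  308.]), array([-264.,  161.])]
0 (290.4786071777344, 268.8800354003906) [array([ -81., -110.]), array([-117.,   29.]), array([-140.,   22.]), array([-104., -116.])]
58 (290.4786071777344, 268.8800354003906) [array([ -78., -108.]), array([-113.,   25.]), array([-135.,   19.]), array([-100., -113.])]
0 (406.294189453125, 184.8235626220703) [array([ -5., 361.]), array([112., 433.]), array([ 97., 458.]), array([-20., 386.])]
58 (406.294189453125, 184.8235626220703) [array([ -5., 345.]), array([108., 415.]), array([ 93., 439.]), array([-20., 369.])]
```

Wedge and mouth are aligned laterally and in yaw, and the blue look-alike stays clear behind. Now I lower onto the apron.

Call:
jog_arm --commands '[{"x": 0,"y": 0,"z": 0.04,"spin": 0,"claw": 0},{"x": 0,"y": 0,"z": 0.05,"spin": 0,"claw": 0},{"x": 0,"y": 0,"z": 0.05,"spin": 0,"claw": 0},{"x": 0,"y": 0,"z": 0.05,"spin": 0,"claw": 0},{"x": 0,"y": 0,"z": 0.03,"spin": 0,"claw": 0},{"x": 0,"y": 0,"z": 0.01,"spin": 0,"claw": 0},{"x": 0,"y": 0,"z": 0,"spin": 0,"claw": 0},{"x": 0,"y": 0,"z": 0,"spin": 0,"claw": 0},{"x": 0,"y": 0,"z": 0,"spin": 0,"claw": 0}]'

```text
time: 6.5
position: [468.6, -74.2, 46.3]
ee_rot: [0.0, 0.989, 0.151, 0.001]
wrist_force: [-0.3, 0.3, -1.4]
width: 22.1
finger_force: 59.3
```

Run:
```python
from h import *
s=sense();im=snapshot("wrist");im2=snapshot("scene")
np.save("w4.npy",np.r_[s['position'],s['ee_rot']])
o=np.vstack([cv2.resize(im[:,100:460],(450,300))if 0 else im[0:300], cv2.resize(im2[220:360,230:400],(560,300))if 0 else cv2.resize(im2[180:330,220:500],(560,300))])
cv2.imwrite("pics/w4.png",o[:,:,::-1])
Rt=q(s['ee_rot']);print(s['time'],s['position'],s['wrist_force'],s['wrist_torque'],np.degrees(np.arctan2(Rt[1,0],Rt[0,0])))
```

```text
6.5 [468.63197593 -74.15002275  46.27805452] [-0.31099964  0.29714342 -1.39942601] [-0.01021072  0.03166839  0.04200401] 17.342324154806512
```

View pics/w4.png

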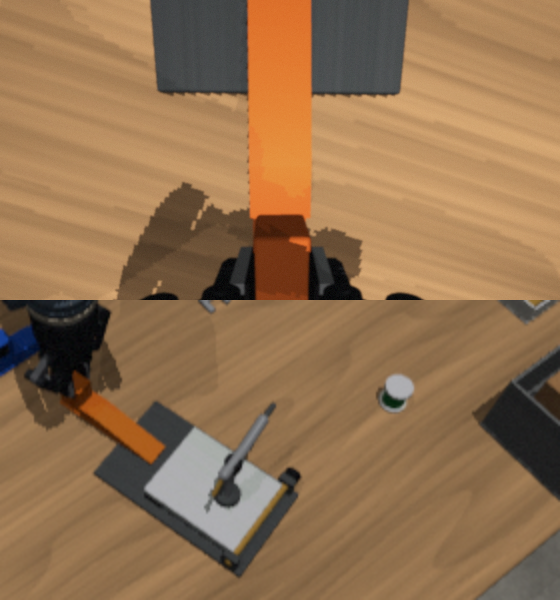

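Upper part: the wedge is centred over the apron, whose edge runs from (158,93) to (400,93). Lower part: the thin end at (150,455) is just short of the bed edge at (165,462). I'll lower the last few mm until it touches.

Call:
jog_arm --commands '[{"x": 0,"y": 0,"z": 0.006,"spin": 0,"claw": 0},{"x": 0,"y": 0,"z": 0.003,"spin": 0,"claw": 0},{"x": 0,"y": 0,"z": 0,"spin": 0,"claw": 0},{"x": 0,"y": 0,"z": 0,"spin": 0,"claw": 0}]'

```text
time: 6.93
position: [468.3, -73.9, 43.0]
ee_rot: [0.0, 0.989, 0.151, 0.0]
wrist_force: [0.3, -0.0, 0.8]
width: 22.3
finger_force: 59.4
```

It is touching lightly, so I push in about 50 mm.

Call:
jog_arm --commands '[{"x": 0.017,"y": 0,"z": 0,"spin": 0,"claw": 0},{"x": 0.017,"y": 0,"z": 0,"spin": 0,"claw": 0},{"x": 0.017,"y": 0,"z": 0,"spin": 0,"claw": 0},{"x": 0.017,"y": 0,"z": 0,"spin": 0,"claw": 0},{"x": 0.017,"y": 0,"z": 0,"spin": 0,"claw": 0},{"x": 0.017,"y": 0,"z": 0,"spin": 0,"claw": 0},{"x": 0.017,"y": 0,"z": 0,"spin": 0,"claw": 0},{"x": 0.017,"y": 0,"z": 0,"spin": 0,"claw": 0},{"x": 0.017,"y": 0,"z": 0,"spin": 0,"claw": 0},{"x": 0.017,"y": 0,"z": 0,"spin": 0,"claw": 0},{"x": 0,"y": 0,"z": 0,"spin": 0,"claw": 0},{"x": 0,"y": 0,"z": 0,"spin": 0,"claw": 0}]'

```text
time: 7.93
position: [517.8, -58.4, 43.0]
ee_rot: [0.0, 0.989, 0.151, 0.001]
wrist_force: [2.2, 1.6, 0.8]
width: 22.2
finger_force: 59.5
```

Call:
jog_arm --commands '[{"x": 0.007,"y": 0,"z": 0,"spin": 0,"claw": 0},{"x": 0,"y": 0,"z": 0,"spin": 0,"claw": 0}]'

```text
time: 8.1
position: [518.2, -58.1, 43.0]
ee_rot: [-0.0, 0.989, 0.151, -0.001]
wrist_force: [-6.5, -1.7, 6.7]
width: 22.4
finger_force: 60.4
```

Call:
jog_arm --commands '[{"x": 0.007,"y": 0,"z": 0,"spin": 0,"claw": 0},{"x": 0,"y": 0,"z": 0,"spin": 0,"claw": 0}]'

```text
time: 8.27
position: [519.1, -57.6, 42.9]
ee_rot: [-0.0, 0.989, 0.151, -0.002]
wrist_force: [-12.7, -3.1, 13.6]
width: 22.3
finger_force: 61.0
```

Call:
jog_arm --commands '[{"x": 0.007,"y": 0,"z": 0,"spin": 0,"claw": 0},{"x": 0,"y": 0,"z": 0,"spin": 0,"claw": 0}]'

```text
time: 8.43
position: [520.7, -57.1, 42.9]
ee_rot: [-0.0, 0.989, 0.151, -0.003]
wrist_force: [-14.1, -4.6, 16.1]
width: 22.3
finger_force: 61.2
```

Call:
jog_arm --commands '[{"x": 0.007,"y": 0,"z": 0,"spin": 0,"claw": 0},{"x": 0,"y": 0,"z": 0,"spin": 0,"claw": 0}]'

```text
time: 8.6
position: [522.6, -56.4, 42.9]
ee_rot: [-0.0, 0.989, 0.151, -0.003]
wrist_force: [-14.6, -3.6, 15.6]
width: 22.0
finger_force: 61.3
```

Call:
jog_arm --commands '[{"x": 0.007,"y": 0,"z": 0,"spin": 0,"claw": 0},{"x": 0,"y": 0,"z": 0,"spin": 0,"claw": 0}]'

```text
time: 8.77
position: [524.6, -55.8, 42.9]
ee_rot: [-0.0, 0.989, 0.151, -0.003]
wrist_force: [-14.7, -3.9, 16.0]
width: 22.0
finger_force: 61.4
```

Contact came at TCP x≈518, and the wedge is now sliding at a steady ~15 N. I'll ease the downward press slightly and push about 10 mm more.

Call:
jog_arm --commands '[{"x": 0.007,"y": 0,"z": -0.002,"spin": 0,"claw": 0},{"x": 0.007,"y": 0,"z": 0,"spin": 0,"claw": 0},{"x": 0.007,"y": 0,"z": 0,"spin": 0,"claw": 0},{"x": 0.006,"y": 0,"z": 0,"spin": 0,"claw": 0},{"x": 0.006,"y": 0,"z": 0,"spin": 0,"claw": 0},{"x": 0,"y": 0,"z": 0,"spin": 0,"claw": 0},{"x": 0,"y": 0,"z": 0,"spin": 0,"claw": 0}]'

```text
time: 9.35
position: [534.6, -52.6, 43.1]
ee_rot: [-0.0, 0.989, 0.151, -0.002]
wrist_force: [-8.6, -1.8, 5.2]
width: 22.2
finger_force: 60.1
```

Run:
```python
from h import *
s=sense();im=snapshot("wrist");im2=snapshot("scene")
o=np.vstack([im[0:240], cv2.resize(im2[230:320,250:390],(560,360),interpolation=2)])
cv2.imwrite("pics/w5.png",o[:,:,::-1]);cv2.imwrite("pics/w5s.png",im2[:,:,::-1])
Rt=q(s['ee_rot']);print(s['time'],s['position'],s['wrist_force'],s['wrist_torque'],Rt.round(4))
```

```text
9.35 [534.55470854 -52.62964653  43.06375868] [-8.55888902 -1.81072043  5.18052952] [-4.40788352e-01  1.38931883e+00  4.04488068e-04] [[ 9.544e-01  2.987e-01 -4.200e-03]
 [ 2.987e-01 -9.544e-01  1.000e-04]
 [-3.900e-03 -1.400e-03 -1.000e+00]]
```

View pics/w5.png

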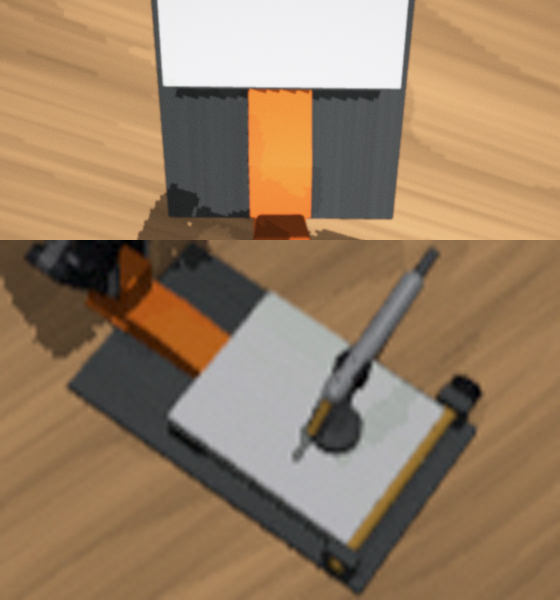

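The wedge sits centred in the mouth, its slope at columns 249–312. The bed's front edge is at row 88, the apron edge at row 217, and the grip is still at row 215, so nothing has slipped. I'll estimate the lift from this view.

Run:
```python
from h import *
s=sense();P=pose('wrist',s);Rt=q(s['ee_rot'])
T=lambda u,v,z:Rt.T@(onz(P,u,v,z)-s['position'])
ax=T(281,217,8)[0];print("apron x",ax,"edge at",ax+70)
for l in range(0,11,2):
    print(l,T(281,88,30+l)[0].round(1),(T(404,88,30+l)-T(162,88,30+l))[1].round(1))
```

```text
apron x 7.9573392031848575 edge at 77.95733920318486
0 76.9 111.4
2 76.7 110.1
4 76.6 108.8
6 76.5 107.4
8 76.4 106.1
10 76.2 104.8
```

Two independent estimates agree on about 4 mm of lift: 17 mm of travel past contact, and the tip about 52 mm past the edge. I'll let it settle and check that it stays still.

Call:
jog_arm --commands '[{"x": 0,"y": 0,"z": 0,"spin": 0,"claw": 0},{"x": 0,"y": 0,"z": 0,"spin": 0,"claw": 0},{"x": 0,"y": 0,"z": 0,"spin": 0,"claw": 0},{"x": 0,"y": 0,"z": 0,"spin": 0,"claw": 0},{"x": 0,"y": 0,"z": 0,"spin": 0,"claw": 0},{"x": 0,"y": 0,"z": 0,"spin": 0,"claw": 0}]'

```text
time: 9.95
position: [534.6, -52.6, 43.1]
ee_rot: [-0.0, 0.989, 0.151, -0.002]
wrist_force: [-8.6, -2.9, 6.4]
width: 22.2
finger_force: 60.1
```

Run:
```python
from h import *
s=sense();P=pose('wrist',s);Rt=q(s['ee_rot']);im=snapshot("wrist").astype(int)
T=lambda u,v,z:Rt.T@(onz(P,u,v,z)-s['position'])
for r in(75,80,84):
    c=np.where(im[r].min(1)>170)[0];
    print(r,c.min(),c.max(),[ (l,(T(c.max()+.5,r,30+l)-T(c.min()-.5,r,30+l))[1].round(1)) for l in(0,4,8)])
print(s['position'],s['wrist_force'],np.abs(s['joint_vel']).max())
```

```text
75 163 401 [(0, np.float64(109.0)), (4, np.float64(106.4)), (8, np.float64(103.8))]
80 163 400 [(0, np.float64(109.0)), (4, np.float64(106.4)), (8, np.float64(103.8))]
84 163 400 [(0, np.float64(109.3)), (4, np.float64(106.7)), (8, np.float64(104.1))]
[534.58093857 -52.62528336  43.06481841] [-8.55957237 -2.934766    6.35177281] 0.00198249043071064
```

The bed's apparent width also gives about 4–5 mm of lift, and everything is still. Handing in.

```bash
python3 -c "
from bench import hand_in
print(hand_in())"
```

```text
the job is handed in; nothing more can be done
None
```

I handed the job in with the orange wedge still gripped and its thin end about 52 mm under the bed; the front edge measured about 4 mm off its rests in the camera view, and the hand-in returned no verdict.

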